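Clip the raking lamp onto the ring bolt

ROBOT

A 6-joint arm with a two-finger parallel gripper is mounted at the origin on the work surface. World frame = base frame: x ahead of the robot, y to its left, z up, the work surface at z = 0. Lengths are in m, angles in rad, forces in N, time in s.
With the tool pointing down it reaches from about 0.35 to 1 m from the base axis. Payload 7.1 kg.
Tool frame: the origin (TCP) lies at the very end of the fingers, on their centre line; the grasp point (between the pads) lies 19 mm behind it (grasp_offset is the distance from the TCP to the grasp point, in m); z points along the fingers, y is the line along which they close (so a half turn about z gives the same grasp; the last joint's range is limited). The gripper opens to 85 mm and grips with 20 to 120 N. Pads are 22 mm wide; open, the fingers measure 114 mm over their backs; the gripper's body (76 mm by 85 mm) begins 54 mm behind the grasp point. The pads swing forward as they close: fully open they stand 13 mm farther back than shut.
Start: joints at [-1.256, 0.423, 1.63, -0, 1.089, -0.019], TCP at [0.205, -0.59, 0.231] pointing down, gripper open.
Joint ranges: [-3, 3], [-0.9, 2.11], [0.09, 2.58], [-1.31, 4.45], [0.11, 2.69], [-2.54, 2.54]. Speed limits (rad/s): [2.39, 2.39, 3.01, 3.14, 3.14, 3.14].

INTERFACE

Orientations are given as a rotation vector (axis times angle).
In Python, from rig import * gives the robot as it stands. The module is installed in compiled form; this text tells all that it offers.
- The arm moves only by the tool arm_command, never from a script. Its argument "moves" is a list of rows, each a list of 7 numbers: the shift along the world's x, y, z as a fraction of full scale, then the turn, a rotation vector about the world's x, y, z as a fraction of full scale, then the finger opening in mm, from 0 to 85.4. In form: [[dx, dy, dz, ax, ay, az, grip], ...]. A call has 1 to 20 rows; each row shifts and turns the commanded pose from where the row before left it; what a row does not reach is not made up. Full scale, the value 1, is 0.04 m for a shift and 5 degrees for a turn. A row lasts 1/10 s, in which the tool goes at most 50 mm and 8.59 degrees, less where a joint would pass 70% of its speed; a pose out of reach is approached as far as the arm can. A call with a number of a shift or a turn outside -1 to 1 is refused whole. A call with a gripper value outside its range is refused whole. The fingers move at their own pace and stop on an object; the grip force is fixed at half the most. Time passes only in rows, so rows that do not move let the fingers close. It gives the time, the measured TCP pose, the force, the opening and the grip force at its end, in the units of the state.
- sense(): the state, without advancing time (a new reading comes with each control period).
- read_camera(name): name is "scene" or "top" or "wrist"; returns a dict with "img" (480x640x3 uint8, red, green, blue), "vertical_fov" (degrees; the focal length in pixels is half the picture's height over the tangent of half this angle, whatever the lens; pixels are square), "cx", "cy" (the principal point, pixels), "D" ([k1, k2, p1, p2, k3] as OpenCV has them; the pictures are not rectified), "origin" and "orientation" of the camera in the world. Camera axes: x right, y up, looking along -z (the intrinsics and any distortion apply to the point x, -y, -z); pixel columns grow to the right and rows downward; lengths in m; the calibration is good to about 2 mm. A picture is of the moment at which its call begins. There is no depth.
- hand_in(): hands the job in; it is judged then, once.
The state is a dict: "time_s": time; "joints": joint angles; "joint_velocities": joint speeds; "effort": joint torques, N m; "tcp_pos": TCP position; "tcp_rot": TCP orientation; "contact_force": force on the tool from outside, world axes, zero at the start; "wrist_torque": the same for the moment, N m; "width": finger opening in m; "finger_force": force on a finger pad.
Only numpy, scipy, OpenCV 4.12 (cv2) and the standard library are available. Lean on these libraries where they do the work, as an engineer would, in place of code of your own. Each camera call takes 0.05 s, during which the arm holds its last target. There are 200 camera calls.

TASK

Pick up the cordless raking lamp and press the sprung gate of its snap hook gently against the ring hanging from the lamp arm until the ring is inside the hook, then let the lamp down until the gate has flicked shut and the ring carries its weight. Only then let go, so that it hangs still and level from the ring by its closed hook. Never force it, do not let it drop, and leave the other things on the bench where they are.

Things in the scene. Friction and masses are not known exactly. Their poses are not given: they have to be found in the camera images.
- lamp: Cordless raking lamp, 0.21 to 0.32 kg, standing on its underside, hook up. Origin: middle of the underside, below the hook, where it balances; x from tail to lit head, z up. In mm along x: grey ribbed tail grip -108 to -46 (24 wide, z 6 to 38), black body -46 to 24 (40 wide, top z 42), black head 24 to 74 (62 wide, top z 52). Steel snap hook on top. Held by the tail it pulls nose-down: grip firmly (40 N).
- lamp_grip (a point): Centre of the lamp's tail grip: lamp x -77, y 0, z 22 mm; same axes as the lamp. Pinch the tail across its 24 mm width (along y) from above. The hook's spine stands 54 mm ahead of this point, rising to 105 mm above it.
- hook_seat (a point): Where the ring's bar centre lies when the lamp hangs in the hook: lamp x 0, y 0, z 113 mm; same axes. Hook: 9 mm steel bar, flat in the lamp's x-z plane. Spine centred on lamp x -18.5, round bow on top (inside top z 118, inner half-width 14, outside top z 127), nose in front centred on x 18.5, ending at z 92. Nothing here needs over 6 N; 10 N is forcing it.
- lamp_gate (a joint): Sprung gate closing the hook's mouth under the nose, on the head (+x) side: 7 mm bar, 38 mm long, hinged at its foot at lamp x 18.5, z 54 mm. 0 = shut; opens inward to 1.15 rad; 2 to 6 N of push. A 10 mm bar enters at lamp z 71 to 86; inside the nose at x below 7, hits the spine at x -9 (aim 2). Let down then: the gate flicks shut once the bar is above lamp z 95 mm; seated at z 113.
- gallows: Lamp arm fixed to the bench: foot plate and 30 mm square post, square arm at 298 to 328 mm height, a ring bolt hanging from its free end. Origin: on the table straight below the ring. The arm runs along y, the post stands at y -360 mm; x is square to arm and ring and points away from the robot. The arm's near face is at x -7 mm.
- bolt_top (a point): Point on the arm's underside on the ring bolt's axis, 298 mm above the table; axes of the lamp arm. Below it hangs a fixed steel ring, 10 mm bar, 64 mm inside diameter, in the plane of the arm (its lowest bar runs along y). The bolt is screwed in by hand: the centre of the lowest bar lies 88 to 108 mm below this point, different each time, to be found by feel or eye.
- jar: Glass jar with metal lid, 66 mm across, 85 mm tall; bystander. Origin under its centre.
- tub: White tub of gold tesserae, 100 x 78 x 50 mm; bystander. Origin under its centre.
- bowl: Mixing bowl, 150 mm across, 66 mm tall, on the mosaic panel; bystander. Origin under its centre.
- spatula: Wooden-handled spatula lying on the mosaic panel; bystander.
- tiles: Stack of three clay tiles, 75 x 60 x 33 mm; bystander. Origin under its centre.
- hammer: Hammer lying on the bench; bystander.
- cup: Clear cup, 72 mm across, 80 mm tall; bystander. Origin under its centre.

How it is judged:
By the outcome, as a careful person would: the job done as asked, in the order asked, and still so for the second after the job is handed in, with the robot touching nothing.
It also fails if it takes over 64 s, if anything falls off the work surface, if the arm or the gripper's body presses on something with over 40 N, if the wrist force passes 120 N, or if a joint passes its speed limit or range.

## Working session

There is one attempt and no reset: what is moved stays moved. The work goes in short steps, Python scripts to look and compute and a tool call to move; the robot and the scene stay as the last step left them, time stands still between calls to the robot, and variables do not carry over. Pictures are saved under pics/ and viewed, at most 10 in all, crops included, and the job is handed in when it is done.

Besides the shell and the picture viewer there is one more tool, called after "Emit:" as a command line: name --pt "numbers of a row" for each row, then --argument value for the rest. arm_command: Moves the arm, as the interface text tells. Shift numbers are shares of 0.04 m and turn numbers shares of 5 degrees, none past 1 either way. Its arguments: {"type":"object","properties":{"moves":{"type":"array","items":{"type":"array","items":{"type":"number"}}}},"required":["moves"]}

```bash
mkdir -p pics
cat > h.py <<'E'
from rig import *
import numpy as np, cv2
from scipy.spatial.transform import Rotation as R
def cam(n):
    c=read_camera(n); f=240/np.tan(np.radians(c['vertical_fov'])/2)
    c['K']=np.array([[f,0,c['cx']],[0,f,c['cy']],[0,0,1]]); c['D']=np.array(c['D'],float)
    o=np.array(c['orientation'],float); c['M']=o if o.shape==(3,3) else R.from_rotvec(o).as_matrix()
    c['o']=np.array(c['origin']); return c
def ray(c,px):
    p=cv2.undistortPoints(np.array(px,float).reshape(-1,1,2),c['K'],c['D']).reshape(-1,2)
    return np.c_[p[:,0],-p[:,1],-np.ones(len(p))]@c['M'].T
def onplane(c,px,z,ax=2):
    d=ray(c,px); z=np.broadcast_to(z,len(d)); return c['o']+d*((z-c['o'][ax])/d[:,ax])[:,None]
def proj(c,P):
    q=(np.atleast_2d(P)-c['o'])@c['M']; q=q*[1,-1,-1]
    return cv2.projectPoints(q,np.zeros(3),np.zeros(3),c['K'],c['D'])[0].reshape(-1,2)
def save(c,n): cv2.imwrite('pics/'+n,c['img'][:,:,::-1])
E
python3 - <<'E'
from h import *
for n in ['scene','top']:
    c=cam(n); save(c,n+'1.png'); print(n,c['o'],c['orientation'],c['vertical_fov'],c['D'])
print(sense())
E
```

```text
scene [1.38302561 0.87904872 0.97066248] [0.47577241 1.17098207 2.16132235] 50.12601949902026 [-0.05348129  0.          0.          0.          0.        ]
top [ 0.35632564 -0.01860458  2.00744466] [ 0.07689665 -0.07835706 -1.59463706] 42.52486748992962 [-0.01846047  0.          0.          0.          0.        ]
{'time_s': 0.1, 'joints': array([-1.25602799e+00,  4.23769358e-01,  1.63060358e+00, -4.13713304e-05,
        1.08862470e+00, -1.89887912e-02]), 'joint_velocities': array([-0.00149586, -0.00202064, -0.00391307, -0.00119492,  0.00092858,
       -0.00199941]), 'effort': array([-7.16880550e-06, -5.58424258e+01, -2.82444978e+01, -3.67049358e-05,
        3.07308183e-03, -2.17106248e-05]), 'tcp_pos': array([ 0.20461365, -0.5900319 ,  0.23062428]), 'tcp_rot': array([-3.09657977e+00, -5.21634340e-01,  3.81956636e-04]), 'contact_force': array([-1.1914518 , -0.85799958, -0.0210339 ]), 'wrist_torque': array([-0.00211739,  0.02663654,  0.01914347]), 'finger_force': 0.0, 'width': 0.08530743545488109}
```

View pics/scene1.png

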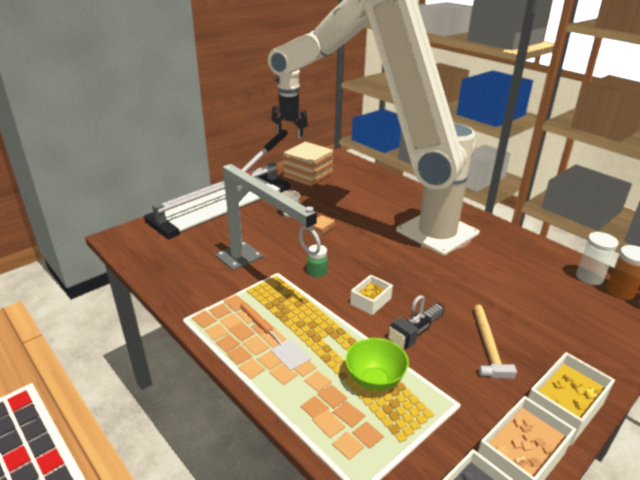

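View pics/top1.png

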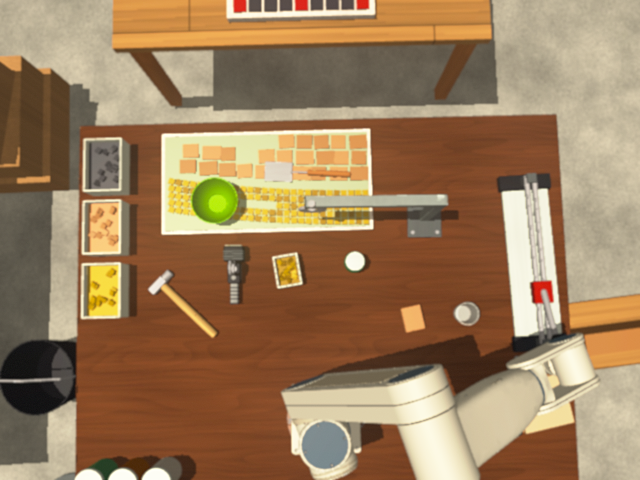

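Run:
```python
from h import *
c=cam('top'); s=cam('scene')
a=cv2.resize(c['img'][185:315,200:330],(520,520),interpolation=3)
b=cv2.resize(s['img'][195:265,285:335],(280,392),interpolation=3)
o=np.zeros((520,800,3),np.uint8); o[:,:520]=a; o[:392,520:]=b
cv2.imwrite('pics/z1.png',o[:,:,::-1])
print(onplane(c,[(235,303),(233,246)],[.035,.05]))
print(onplane(c,[(305,203),(447,200),(425,228),(408,236),(441,236)],[.328,.328,.005,.005,.005]))
print(onplane(c,[(356,262),(287,270),(215,200)],[.085,.05,.066]))
```

```text
[[0.37113001 0.27590381 0.035     ]
 [0.55222554 0.27809658 0.05      ]]
[[ 0.63840483  0.03636452  0.328     ]
 [ 0.6369497  -0.35527786  0.328     ]
 [ 0.60003521 -0.3438249   0.005     ]
 [ 0.57511145 -0.28716706  0.005     ]
 [ 0.5723923  -0.39508083  0.005     ]]
[[ 0.48880545 -0.11089454  0.085     ]
 [ 0.47129604  0.10729091  0.05      ]
 [ 0.69942101  0.33162673  0.066     ]]
```

View pics/z1.png

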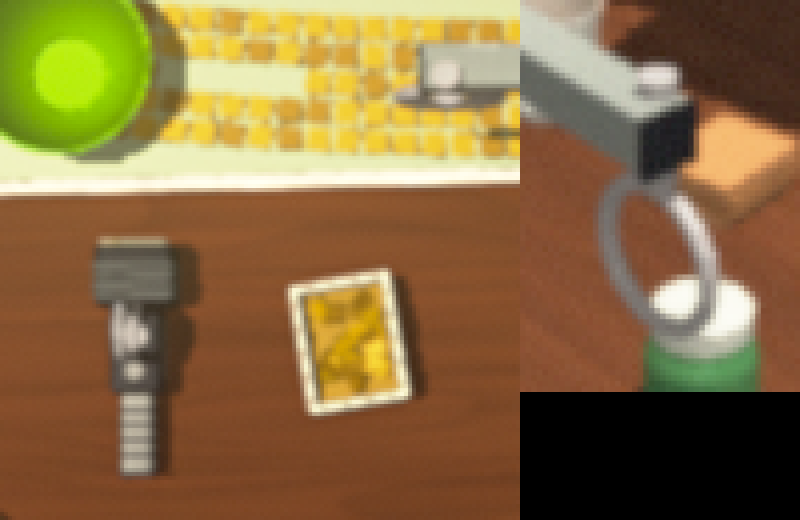

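Emit:
arm_command --pt "0.59 0.725 0 0 0 -0.38 85" --pt "0.59 0.725 0 0 0 -0.38 85" --pt "0.59 0.725 0 0 0 -0.38 85" --pt "0.59 0.725 0 0 0 -0.38 85" --pt "0.59 0.725 0 0 0 -0.38 85" --pt "0.59 0.725 0 0 0 -0.38 85" --pt "0.59 0.725 0 0 0 -0.38 85" --pt "0.59 0.725 0 0 0 -0.38 85" --pt "0.59 0.725 0 0 0 -0.38 85" --pt "0.59 0.725 0 0 0 -0.38 85" --pt "-0.06 0.9 0 0 0 0 85" --pt "-0.06 0.9 0 0 0 0 85" --pt "-0.06 0.9 0 0 0 0 85" --pt "-0.06 0.9 0 0 0 0 85" --pt "-0.06 0.9 0 0 0 0 85" --pt "-0.06 0.9 0 0 0 0 85" --pt "-0.06 0.9 0 0 0 0 85" --pt "-0.06 0.9 0 0 0 0 85"

```text
time_s: 2.0
tcp_pos: [0.4212, -0.0111, 0.2314]
tcp_rot: [-3.142, -0.003, -0.0]
contact_force: [1.0, -0.5, 0.2]
width: 0.0853
finger_force: 0.0
```

Emit:
arm_command --pt "-0.06 0.9 0 0 0 0 85" --pt "-0.06 0.9 0 0 0 0 85" --pt "-0.06 0.9 0 0 0 0 85" --pt "-0.06 0.9 0 0 0 0 85" --pt "-0.06 0.9 0 0 0 0 85" --pt "-0.06 0.9 0 0 0 0 85" --pt "-0.06 0.9 0 0 0 0 85" --pt "0 0 0 0 0 0 85" --pt "0 0 0 0 0 0 85"

```text
time_s: 2.9
tcp_pos: [0.4044, 0.24, 0.2311]
tcp_rot: [3.141, 0.007, -0.001]
contact_force: [-0.7, -0.2, -0.1]
width: 0.0848
finger_force: 0.0
```

Run:
```python
from h import *
c=cam('wrist'); save(c,'w1.png'); s=sense(); print(c['o'],c['orientation'],c['vertical_fov'],c['D'],s['tcp_pos'],s['contact_force'],s['joints'])
print(R.from_rotvec(s['tcp_rot']).as_matrix())
```

```text
[0.4814756  0.23994765 0.37340072] [-0.24003789  0.23866855 -1.55278871] 59.734225722380415 [-0.0107368  0.         0.         0.         0.       ] [0.40442156 0.23923224 0.2310746 ] [ 0.48858876 -0.47597999  0.5257746 ] [ 5.09013307e-01  1.94613236e-01  1.96234963e+00 -3.08089444e-04
  9.85449868e-01  2.07698820e+00]
[[ 9.99995350e-01  2.99193830e-03 -5.90955033e-04]
 [ 2.99156956e-03 -9.99995331e-01 -6.23871540e-04]
 [-5.92818858e-04  6.22100756e-04 -9.99999631e-01]]
```

View pics/w1.png

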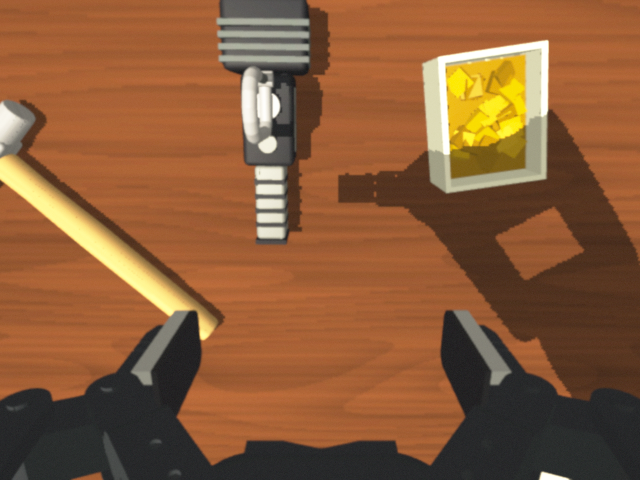

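Run:
```python
from h import *
c=cam('wrist')
P=[(272,237),(271.5,178),(265,72),(264.5,22),(270,162)]
print(onplane(c,P,[.038,.038,.052,.052,.042]))
t=cam('top'); print(onplane(t,[(311.75,203)],[.335]), proj(t,[[.48,.277,.127],[.554,.277,.052],[.372,.277,.038]]))
s=cam('scene')
# ring bottom ray at plane x
for x in (.625,.63,.635,.64,.645): print(x,onplane(s,[(314.5,253)],x,0))
```

```text
[[0.37419117 0.27964861 0.038     ]
 [0.42416601 0.2784854  0.038     ]
 [0.50321217 0.27912463 0.052     ]
 [0.53583411 0.27832397 0.052     ]
 [0.43752737 0.2787993  0.042     ]]
[[0.63675942 0.01762281 0.335     ]] [[229.75810558 267.1074909 ]
 [233.24243482 245.37719596]
 [234.51189866 302.73039315]]
0.625 [[0.625      0.03329302 0.20441821]]
0.63 [[0.63       0.03887169 0.20947242]]
0.635 [[0.635      0.04445037 0.21452663]]
0.64 [[0.64       0.05002904 0.21958084]]
0.645 [[0.645      0.05560772 0.22463505]]
```

Emit:
arm_command --pt "0 0.5 0 0 0 0 85" --pt "0 0.48 0 0 0 0 85" --pt "0 0 -0.8 0 0 0 85" --pt "0 0 -0.8 0 0 0 85" --pt "0 0 -0.8 0 0 0 85" --pt "0 0 -0.8 0 0 0 85" --pt "0 0 -0.8 0 0 0 85" --pt "0 0 -0.6 0 0 0 85" --pt "0 0 -0.5 0 0 0 85" --pt "0 0 -0.4 0 0 0 85" --pt "0 0 0 0 0 0 85"

```text
time_s: 4.2
tcp_pos: [0.404, 0.2771, 0.0097]
tcp_rot: [3.14, 0.001, -0.005]
contact_force: [0.1, 0.1, -0.2]
width: 0.0853
finger_force: 0.0
```

Emit:
arm_command --pt "0 0 0 0 0 0 45" --pt "0 0 0 0 0 0 35" --pt "0 0 0 0 0 0 28" --pt "0 0 0 0 0 0 20" --pt "0 0 0 0 0 0 15" --pt "0 0 0 0 0 0 10" --pt "0 0 0 0 0 0 10" --pt "0 0 0 0 0 0 10" --pt "0 0 0 0 0 0 10"

```text
time_s: 5.1
tcp_pos: [0.4053, 0.2791, 0.0122]
tcp_rot: [-3.141, -0.003, -0.002]
contact_force: [-0.2, -0.4, 5.3]
width: 0.023
finger_force: 60.9
```

Emit:
arm_command --pt "0 0 0.15 0 0 0 10" --pt "0 0 0.3 0 0 0 10" --pt "0 0 0.5 0 0 0 10" --pt "0 0 0.5 0 0 0 10" --pt "0 0 0.5 0 0 0 10" --pt "0 0 0.5 0 0 0 10" --pt "0 0 0.3 0 0 0 10" --pt "0 0 0 0 0 0 10" --pt "0 0 0 0 0 0 10" --pt "0 0 0 0 0 0 10"

```text
time_s: 6.1
tcp_pos: [0.4041, 0.2783, 0.1205]
tcp_rot: [3.141, 0.003, -0.002]
contact_force: [-0.6, 0.0, -3.1]
width: 0.0231
finger_force: 59.7
```

Emit:
arm_command --pt "0.19 -0.25 0 0 0 0 10" --pt "0.19 -0.5 0 0 0 0 10" --pt "0.19 -0.5 0 0 0 0 10" --pt "0.19 -0.5 0 0 0 0 10" --pt "0.19 -0.5 0 0 0 0 10" --pt "0.19 -0.5 0 0 0 0 10" --pt "0.19 -0.5 0 0 0 0 10" --pt "0.19 -0.5 0 0 0 0 10" --pt "0.19 -0.5 0 0 0 0 10" --pt "0.19 -0.5 0 0 0 0 10" --pt "0.19 -0.5 0 0 0 0 10" --pt "0.19 -0.5 0 0 0 0 10" --pt "0.19 -0.5 0 0 0 0 10" --pt "0 -0.25 0 0 0 0 10" --pt "0 0 0 0 0 0 10" --pt "0 0 0 0 0 0 10" --pt "0 0 0 0 0 0 10"

```text
time_s: 7.8
tcp_pos: [0.5031, 0.0193, 0.1211]
tcp_rot: [-3.141, -0.004, 0.001]
contact_force: [0.0, 0.2, -1.5]
width: 0.023
finger_force: 59.7
```

Run:
```python
from h import *
s=cam('scene'); w=cam('wrist')
b=cv2.resize(s['img'][170:300,270:400],(520,520),interpolation=3)
cv2.imwrite('pics/s2.png',b[:,:,::-1]); save(w,'w2.png'); q=sense()
np.savez('a.npz',so=s['o'])
print(q['tcp_pos'],q['tcp_rot'],q['contact_force'],q['wrist_torque'],q['width'])
```

```text
[0.50332232 0.01941863 0.12128394] [-3.14152486e+00 -5.08866792e-03  3.30043680e-04] [ 0.01957408  0.8611059  -1.61641688] [0.03741696 0.16041443 0.01340228] 0.022798875826094668
```

View pics/s2.png

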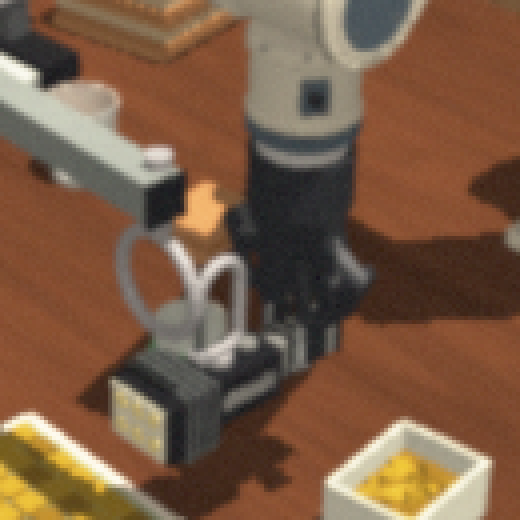

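View pics/w2.png

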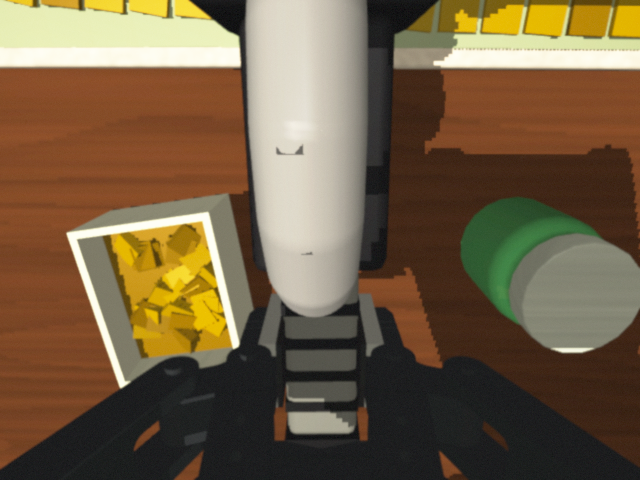

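```bash
cat > ov.py <<'E'
from h import *
from scipy.optimize import least_squares
th=np.linspace(0,2*np.pi,120)
def ring(c,rad=.037): return np.c_[0*th,rad*np.sin(th),-rad*np.cos(th)]+c
def hook(): # lamp frame centreline
    a=np.linspace(np.pi,0,30)
    arc=np.c_[18.5*np.cos(a),0*a,108.5-0+0*a+18.5*np.sin(a)-4.5]
    return np.r_[[[-18.5,0,48]],arc,[[18.5,0,92]],[[18.5,0,54]]]/1000
E
python3 - <<'E'
from ov import *
s=cam('scene'); t=cam('top')
px=np.array([(608,225),(683,328),(712,265),(640,300),(622,190),(690,205)])*1.0
px=px/5.6+[285-520/5.6,195]
def res(p,full=False):
    q=proj(s,ring(p)); d=np.linalg.norm(q[None]-px[:,None],axis=2).min(1)
    b=proj(t,[[p[0],p[1],.335]])[0]-[311.75,203]
    return np.r_[d,b]
r=least_squares(res,[.637,.018,.237]); print(r.x,res(r.x),'bar z',r.x[2]-.037)
np.save('ring.npy',r.x)
im=cv2.resize(s['img'][170:300,270:400],(780,780),interpolation=3)[:600].copy()
def dr(P,col):
    q=((proj(s,P)-[270,170]+.5)*6*16).astype(int)
    cv2.polylines(im,[q.reshape(-1,1,2).astype(np.int32)],False,col,1,cv2.LINE_AA,4)
dr(ring(r.x),(255,0,0))
q=sense(); T=q['tcp_pos']; Rt=R.from_rotvec(q['tcp_rot']).as_matrix()@np.diag([1,-1,-1])
g=T+[0,0,.0 - 0.0122]   # lamp was on table with TCP at (.4053,.2791,.0122)
L=g+Rt@np.array([.077,0,0]); print('lamp',L)
dr(L+hook()@Rt.T,(0,255,0)); dr(L+np.array([[74,-31,52],[74,31,52],[74,31,6],[74,-31,6],[74,-31,52]])/1000,(0,255,255))
cv2.imwrite('pics/ov1.png',im[:,:,::-1])
E
```

```text
[0.63187126 0.02187816 0.24297047] [ 0.29316877  0.53173068  0.41510498  0.22218848  0.94396073  1.15317714
 -1.51072802  1.79996674] bar z 0.20597046537292224
lamp [0.58047289 0.01957321 0.10916877]
```

View pics/ov1.png

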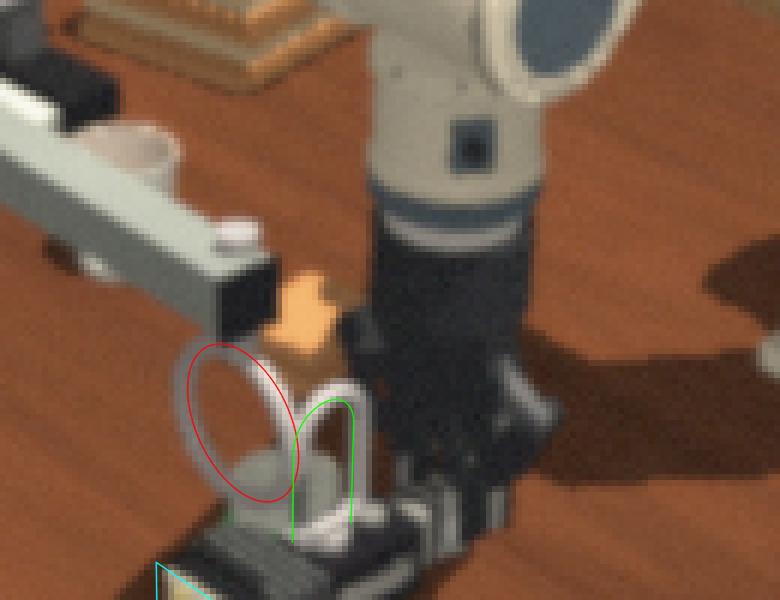

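Run:
```python
from ov import *
s=cam('scene'); t=cam('top')
px=np.array([(608,225),(683,328),(712,265),(640,300),(612,200),(690,205)])*1.0
for sh in [(0,0),(-1.7,1.0)]:
  p0=px/5.6+[285-520/5.6,195]+np.array(sh)
  for x in (None,.637):
    def res(p):
      p=p if x is None else np.r_[x,p[1:]]
      d=np.linalg.norm(proj(s,ring(p))[None]-p0[:,None],axis=2).min(1)
      b=proj(t,[[p[0],p[1],.335]])[0]-[311.75,203]
      return np.r_[d,b*(x is None)]
    r=least_squares(res,[.637,.018,.237]); print(sh,x,r.x.round(4),res(r.x).round(1),'bar z',r.x[2]-.037)
```

```text
(0, 0) None [0.6323 0.0216 0.2441] [ 0.2  0.9  0.6  0.2  0.5  1.1 -1.4  1.6] bar z 0.20705760870206946
(0, 0) 0.637 [0.637  0.0295 0.2489] [ 0.5  0.5  0.1  0.3  0.1  0.7 -0.   0. ] bar z 0.2119204270624119
(-1.7, 1.0) None [0.635  0.0193 0.2403] [ 0.3  0.6  0.3  0.2  0.1  1.  -0.6  0.6] bar z 0.20327798507690947
(-1.7, 1.0) 0.637 [0.637  0.0228 0.2422] [ 0.5  0.4  0.1  0.2  0.2  0.9 -0.  -0. ] bar z 0.20520705060915967
```

Emit:
arm_command --pt "0 0 0.2 0 0 0 10" --pt "0 0 0.21 0 0 0 10" --pt "0.2 0 0 0 0 0 10" --pt "0.2 0 0 0 0 0 10" --pt "0.1 0 0 0 0 0 10" --pt "0 0 0 0 0 0 10" --pt "0 0 0 0 0 0 10"

```text
time_s: 8.8
tcp_pos: [0.5233, 0.0187, 0.1373]
tcp_rot: [3.142, 0.003, -0.002]
contact_force: [0.5, 0.5, -2.5]
width: 0.0235
finger_force: 59.7
```

Emit:
arm_command --pt "0.05 0 0 0 0 0 10" --pt "0.05 0 0 0 0 0 10" --pt "0.05 0 0 0 0 0 10" --pt "0.05 0 0 0 0 0 10" --pt "0 0 0 0 0 0 10"

```text
time_s: 9.3
tcp_pos: [0.532, 0.0187, 0.1378]
tcp_rot: [-3.142, -0.003, -0.001]
contact_force: [-0.4, -0.4, -1.9]
width: 0.0231
finger_force: 59.7
```

Emit:
arm_command --pt "0.05 0 0 0 0 0 10" --pt "0.05 0 0 0 0 0 10" --pt "0 0 0 0 0 0 10"

```text
time_s: 9.6
tcp_pos: [0.5352, 0.0187, 0.1375]
tcp_rot: [3.142, 0.003, -0.002]
contact_force: [-2.0, -0.1, -2.8]
width: 0.0227
finger_force: 59.7
```

Emit:
arm_command --pt "0.05 0 0 0 0 0 10" --pt "0.05 0 0 0 0 0 10" --pt "0 0 0 0 0 0 10"

```text
time_s: 9.9
tcp_pos: [0.5397, 0.0187, 0.1376]
tcp_rot: [-3.142, -0.003, 0.0]
contact_force: [-2.8, 0.2, -3.5]
width: 0.0229
finger_force: 59.6
```

```bash
python3 -c "
from h import *
s=sense();print(s['tcp_pos'],s['contact_force'],s['wrist_torque'])
c=cam('scene');cv2.imwrite('pics/s3.png',cv2.resize(c['img'][200:280,280:370],(720,600),interpolation=3)[:,:,::-1])"
```

```text
[0.53969151 0.01874159 0.13762891] [-2.79705437  0.24246257 -3.54525729] [-0.0047988   0.52132877  0.0823244 ]
```

View pics/s3.png

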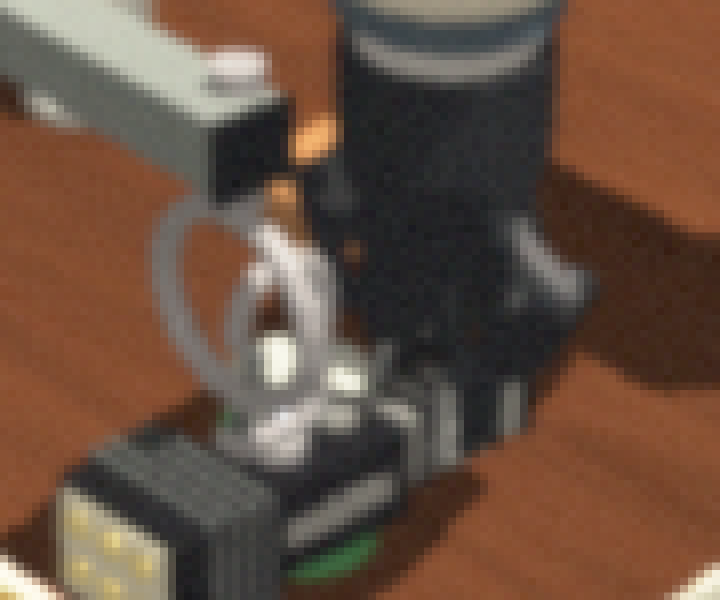

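Emit:
arm_command --pt "0.05 0 0 0 0 0 10" --pt "0.05 0 0 0 0 0 10" --pt "0 0 0 0 0 0 10"

```text
time_s: 10.25
tcp_pos: [0.544, 0.0187, 0.1378]
tcp_rot: [3.142, 0.003, 0.001]
contact_force: [-2.7, -0.2, -3.6]
width: 0.023
finger_force: 59.7
```

Emit:
arm_command --pt "0.05 0 0 0 0 0 10" --pt "0.05 0 0 0 0 0 10" --pt "0.05 0 0 0 0 0 10" --pt "0 0 0 0 0 0 10"

```text
time_s: 10.65
tcp_pos: [0.5499, 0.0187, 0.1376]
tcp_rot: [3.142, 0.003, 0.0]
contact_force: [-2.8, 1.3, -3.7]
width: 0.023
finger_force: 59.6
```

Emit:
arm_command --pt "0.05 0 0 0 0 0 10" --pt "0.05 0 0 0 0 0 10" --pt "0.05 0 0 0 0 0 10" --pt "0 0 0 0 0 0 10"

```text
time_s: 11.05
tcp_pos: [0.556, 0.0187, 0.1377]
tcp_rot: [-3.142, -0.003, -0.001]
contact_force: [-2.0, 0.5, -4.6]
width: 0.0231
finger_force: 59.4
```

Emit:
arm_command --pt "0.05 0 0 0 0 0 10" --pt "0.03 0 0 0 0 0 10" --pt "0 0 0 0 0 0 10"

```text
time_s: 11.35
tcp_pos: [0.5591, 0.0187, 0.1378]
tcp_rot: [3.142, 0.004, 0.001]
contact_force: [-1.5, 0.2, -4.0]
width: 0.0229
finger_force: 59.5
```

Emit:
arm_command --pt "0 0 -0.05 0 0 0 10" --pt "0 0 -0.05 0 0 0 10" --pt "0 0 -0.05 0 0 0 10" --pt "0 0 0 0 0 0 10"

```text
time_s: 11.75
tcp_pos: [0.5587, 0.0187, 0.1314]
tcp_rot: [-3.142, -0.003, 0.0]
contact_force: [-0.4, 0.8, -4.0]
width: 0.023
finger_force: 59.5
```

Emit:
arm_command --pt "0 0 -0.05 0 0 0 10" --pt "0 0 -0.05 0 0 0 10" --pt "0 0 -0.05 0 0 0 10" --pt "0 0 0 0 0 0 10"

```text
time_s: 12.15
tcp_pos: [0.5587, 0.0187, 0.1253]
tcp_rot: [-3.142, -0.004, 0.001]
contact_force: [-0.3, -0.0, -6.7]
width: 0.0231
finger_force: 59.2
```

Emit:
arm_command --pt "0 0 -0.05 0 0 0 10" --pt "0 0 -0.05 0 0 0 10" --pt "0 0 0 0 0 0 10"

```text
time_s: 12.45
tcp_pos: [0.5593, 0.0187, 0.1218]
tcp_rot: [3.142, 0.003, 0.002]
contact_force: [-0.2, -0.5, -2.1]
width: 0.0232
finger_force: 59.8
```

Emit:
arm_command --pt "0 0 -0.05 0 0 0 10" --pt "0 0 -0.05 0 0 0 10" --pt "0 0 0 0 0 0 10"

```text
time_s: 12.75
tcp_pos: [0.5587, 0.0187, 0.1175]
tcp_rot: [-3.142, -0.003, 0.0]
contact_force: [-1.0, -0.0, -1.7]
width: 0.0229
finger_force: 59.8
```

Emit:
arm_command --pt "0 0 -0.05 0 0 0 10" --pt "0 0 -0.05 0 0 0 10" --pt "0 0 -0.05 0 0 0 10" --pt "0 0 -0.05 0 0 0 10" --pt "0 0 0 0 0 0 10"

```text
time_s: 13.25
tcp_pos: [0.5586, 0.0187, 0.1094]
tcp_rot: [3.142, 0.003, -0.001]
contact_force: [-0.7, 0.2, -0.9]
width: 0.0231
finger_force: 59.8
```

Emit:
arm_command --pt "0 0 -0.04 0 0 0 10" --pt "0 0 0 0 0 0 10"

```text
time_s: 13.45
tcp_pos: [0.5587, 0.0187, 0.1079]
tcp_rot: [-3.142, -0.003, 0.0]
contact_force: [0.6, 0.2, -2.1]
width: 0.0232
finger_force: 59.8
```

Emit:
arm_command --pt "0 0 -0.025 0 0 0 10" --pt "0 0 0 0 0 0 10"

```text
time_s: 13.65
tcp_pos: [0.5587, 0.0187, 0.107]
tcp_rot: [-3.142, -0.003, 0.0]
contact_force: [0.5, -0.2, -2.5]
width: 0.0231
finger_force: 59.8
```

Emit:
arm_command --pt "0 0 -0.025 0 0 0 10" --pt "0 0 0 0 0 0 10"

```text
time_s: 13.85
tcp_pos: [0.5587, 0.0187, 0.106]
tcp_rot: [3.142, 0.003, -0.0]
contact_force: [0.4, -0.7, -3.2]
width: 0.023
finger_force: 59.8
```

Emit:
arm_command --pt "0 0 -0.025 0 0 0 10" --pt "0 0 0 0 0 0 10"

```text
time_s: 14.05
tcp_pos: [0.5587, 0.0187, 0.105]
tcp_rot: [3.142, 0.003, -0.0]
contact_force: [-1.2, 0.1, -1.5]
width: 0.0228
finger_force: 59.8
```

Emit:
arm_command --pt "0 0 -0.025 0 0 0 10" --pt "0 0 0 0 0 0 10"

```text
time_s: 14.25
tcp_pos: [0.5587, 0.0187, 0.104]
tcp_rot: [-3.142, -0.003, 0.0]
contact_force: [0.1, -0.5, -2.5]
width: 0.0227
finger_force: 59.8
```

Emit:
arm_command --pt "0 0 -0.025 0 0 0 10" --pt "0 0 0 0 0 0 10"

```text
time_s: 14.45
tcp_pos: [0.5587, 0.0187, 0.103]
tcp_rot: [3.142, 0.003, -0.0]
contact_force: [0.3, -0.2, -1.8]
width: 0.0224
finger_force: 59.8
```

Emit:
arm_command --pt "0 0 -0.02 0 0 0 10" --pt "0 0 0 0 0 0 10"

```text
time_s: 14.65
tcp_pos: [0.5591, 0.0187, 0.1025]
tcp_rot: [-3.142, -0.004, -0.001]
contact_force: [-0.3, 0.2, 0.6]
width: 0.0229
finger_force: 60.0
```

```bash
python3 -c "
from h import *
s=sense();print(s['tcp_pos'],s['contact_force'],s['wrist_torque'])
c=cam('scene');cv2.imwrite('pics/s4.png',cv2.resize(c['img'][210:290,280:370],(720,600),interpolation=3)[:,:,::-1])"
```

```text
[0.55913909 0.0187429  0.10250091] [-0.32560323  0.21815145  0.56128781] [-0.03119281 -0.00056846 -0.03703082]
```

View pics/s4.png

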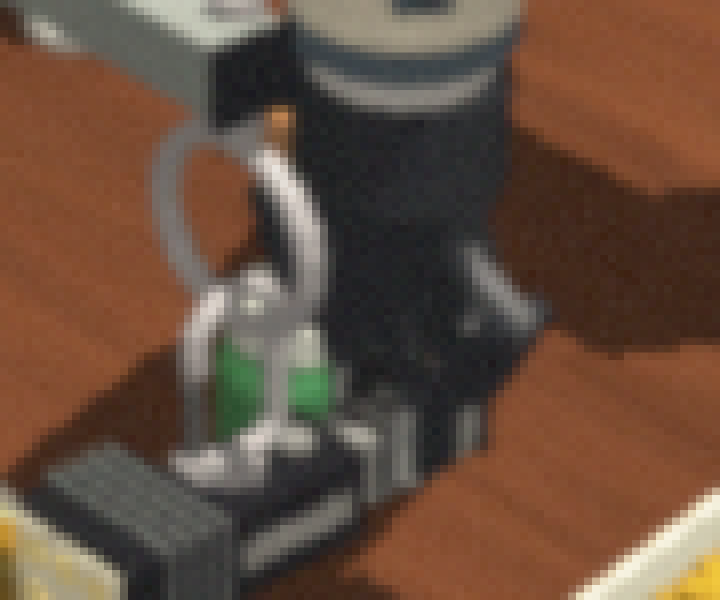

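Emit:
arm_command --pt "0 0 0 0 0 0 10" --pt "0 0 0 0 0 0 10"

```text
time_s: 14.9
tcp_pos: [0.559, 0.0187, 0.1025]
tcp_rot: [-3.142, -0.003, -0.001]
contact_force: [1.6, 0.3, -0.4]
width: 0.0235
finger_force: 60.0
```

```bash
python3 -c "
from h import *
s=sense();print(s['tcp_pos'],s['contact_force'],s['wrist_torque'])"
```

```text
[0.55904726 0.01870992 0.10252186] [ 1.6190689   0.32600899 -0.41213081] [ 0.00932604  0.00746687 -0.0365851 ]
```

Emit:
arm_command --pt "0 0 0 0 0 0 22" --pt "0 0 0 0 0 0 23" --pt "0 0 0 0 0 0 24" --pt "0 0 0 0 0 0 25" --pt "0 0 0 0 0 0 27" --pt "0 0 0 0 0 0 30" --pt "0 0 0 0 0 0 36" --pt "0 0 0 0 0 0 45" --pt "0 0 0 0 0 0 55" --pt "0 0 0 0 0 0 65" --pt "0 0 0 0 0 0 70" --pt "0 0 0 0 0 0 70"

```text
time_s: 16.1
tcp_pos: [0.5588, 0.0187, 0.1023]
tcp_rot: [-3.142, -0.003, -0.0]
contact_force: [0.9, -0.1, 0.3]
width: 0.0695
finger_force: 0.0
```

Emit:
arm_command --pt "-0.1 0 0 0 0 0 70" --pt "-0.25 0 0 0 0 0 70" --pt "-0.4 0 0 0 0 0 70" --pt "-0.5 0 0 0 0 0 70" --pt "-0.5 0 0 0 0 0 70" --pt "-0.5 0 0 0 0 0 70" --pt "-0.5 0 0 0 0 0 70" --pt "-0.5 0 0 0 0 0 70" --pt "-0.2 0 0 0 0 0 70" --pt "0 0 0 0 0 0 70" --pt "0 0 0 0 0 0 70" --pt "0 0 0 0 0 0 70" --pt "0 0 0 0 0 0 70" --pt "0 0 0 0 0 0 70" --pt "0 0 0 0 0 0 70" --pt "0 0 0 0 0 0 70" --pt "0 0 0 0 0 0 70" --pt "0 0 0 0 0 0 70"

```text
time_s: 17.9
tcp_pos: [0.4208, 0.0187, 0.1023]
tcp_rot: [-3.142, -0.003, 0.0]
contact_force: [-0.1, 0.2, -0.3]
width: 0.0703
finger_force: 0.0
```

```bash
python3 -c "
from h import *
c=cam('scene');cv2.imwrite('pics/s5.png',cv2.resize(c['img'][200:310,260:400],(763,600),interpolation=3)[:,:,::-1])
a=c['img'].astype(int)
d=cam('scene')['img'].astype(int);print(abs(a-d)[200:310,260:400].max(),abs(a-d).mean())"
```

```text
16 1.6628938802083333
```

View pics/s5.png

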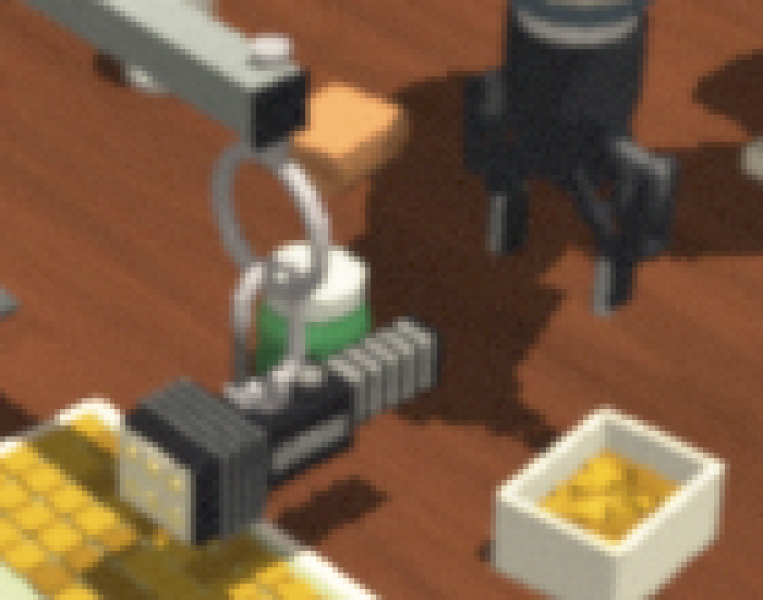

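Emit:
arm_command --pt "0 0 0 0 0 0 70" --pt "0 0 0 0 0 0 70" --pt "0 0 0 0 0 0 70" --pt "0 0 0 0 0 0 70" --pt "0 0 0 0 0 0 70" --pt "0 0 0 0 0 0 70" --pt "0 0 0 0 0 0 70" --pt "0 0 0 0 0 0 70" --pt "0 0 0 0 0 0 70" --pt "0 0 0 0 0 0 70" --pt "0 0 0 0 0 0 70" --pt "0 0 0 0 0 0 70" --pt "0 0 0 0 0 0 70" --pt "0 0 0 0 0 0 70" --pt "0 0 0 0 0 0 70" --pt "0 0 0 0 0 0 70" --pt "0 0 0 0 0 0 70" --pt "0 0 0 0 0 0 70" --pt "0 0 0 0 0 0 70" --pt "0 0 0 0 0 0 70"

```text
time_s: 20.0
tcp_pos: [0.4208, 0.0187, 0.1023]
tcp_rot: [-3.142, -0.003, -0.0]
contact_force: [-0.7, -0.6, 0.6]
width: 0.0698
finger_force: 0.0
```

```bash
python3 -c "
from h import *
F=[cam('scene')['img'].astype(int)[240:305,275:345] for _ in range(8)]
print([abs(F[0]-f).max() for f in F],[round(abs(F[0]-f).mean(),2) for f in F])
print(hand_in())"
```

```text
[np.int64(0), np.int64(13), np.int64(13), np.int64(14), np.int64(13), np.int64(12), np.int64(12), np.int64(13)] [np.float64(0.0), np.float64(1.95), np.float64(1.92), np.float64(1.94), np.float64(1.97), np.float64(1.95), np.float64(1.97), np.float64(1.96)]
the job is handed in; nothing more can be done
None
```

The lamp hangs still from the ring; in the camera view its hook looks closed and it looks level. The gripper is clear, and I handed the job in at about 20 s (result not shown).

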